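# Hang the loaded bottle holder level on its stud and press it down to lock

### The job

Hang the blue bottle holder, with both bottles in it, on the steel stud of the white hanger board: choose the keyhole that lets it hang level by itself, slip it over the stud head, lower it onto the shank without pushing the stud down, let go and take the gripper off it. When it has hung still and level by itself for a second, press the holder's top edge down, straight above the stud, until the stud is fully down, then leave it hanging level with both bottles upright in their wells. Do not disturb the other things on the bench.

Things in the scene. Friction and masses are not known exactly. Their poses are not given: they have to be found in the camera images.
- bracket: blue bottle holder, loose, 0.13 kg, symmetric left to right; 152 mm wide (y), 57 mm deep (x), 160 mm tall. Origin: middle of the lower edge of its back face; z up, +x its back (goes against the board; starts turned roughly away from the robot), +y its left as the robot sees it. Back plate x = -4 to 0 mm, with 3 keyholes. Nothing in front of the plate but fin and flange is over 90 mm high
- bracket_fin (a point): grip point in the holder's black fin, bracket frame (-28, 0, 151) mm. Fin 10 mm thick in y, x = -44 to -12 mm, z = 136 to 160 mm; pinch it firmly from above, fingers closing along the holder's y
- bracket_flange (a point): middle of the holder's top flange, on its upper face, bracket frame (-7, 0, 160) mm; the flange runs the full width along y, x = -14 to 0 mm: the place to press on
- slot_left (a point): keyhole at y = +26 mm: where the shank's axis rests when hung there, mid plate, bracket frame (-2, 26, 126) mm. Each keyhole is an octagonal opening 20 mm across, centred 19 mm below this point, with an 8 mm wide slot running straight up from it and ending 3 mm above this point
- slot_middle (a point): the same for the keyhole of the same shape at y = 0, bracket frame (-2, 0, 126) mm
- slot_right (a point): the same for the keyhole of the same shape at y = -26 mm, bracket frame (-2, -26, 126) mm
- well_left (a point): floor centre of the holder's well at y = +48 mm, bracket frame (-29, 48, 5) mm. Square well, 50 mm inside, walls 3 mm thick, rim 22 mm above the holder's underside
- well_right (a point): floor centre of the other, equal well at y = -48 mm, bracket frame (-29, -48, 5) mm
- bottle_amber: full amber bottle with black cap, loose, 46 mm wide, 85 mm tall, about 0.25 kg (heavy), standing in one of the holder's two wells (which one varies); origin at the centre of its underside
- bottle_white: empty white bottle with white cap, loose, 46 mm wide, 85 mm tall, about 0.03 kg (light), standing in the other well; origin at the centre of its underside. With the two bottles in, the holder's centre of mass lies about 26 mm from its middle, towards the amber bottle
- hang_board: fixed hanger board: a slick white upright panel 110 mm wide, 12 mm thick, top at z = 225 mm, on a grey foot (12 mm tall, reaching 15 mm in front of the panel). Origin: on the bench, below the middle of the panel's front face. +x points into the panel (away from the robot), so the stud sticks out along -x; its place and yaw vary
- stud_shank (a point): point on the axis of the steel stud, 4 mm in front of the panel. Shank 6 mm in diameter, 8 mm free length between panel and head; head 14 mm in diameter, 4 mm thick, its front 12 mm in front of the panel. 215 mm above the bench when up
- stud (a joint): how far the stud has been pushed down in its guide, 0 (up, as at the start, to a few mm) to 0.014 m (fully down, locked). Stiff: it slides only under about 9 N in all and stays where it is left; the loaded holder weighs about 4 N, so it does not go down by itself and needs about 5 N more
- bottle_tall: bystander: 56 mm wide, 105 mm tall clear bottle of pink liquid with a blue cap; origin at the centre of its underside
- bottle_side: bystander: 56 mm wide, 105 mm tall clear bottle with a blue cap; origin at the centre of its underside
- washer: bystander: white wash bottle with red cap (the one nearest the hanger board), body 68 mm wide, 208 mm tall over the spout; the body's axis stands 17 mm along +y from the origin, which lies at the underside
- beaker: bystander: small glass beaker 45 mm wide, 59 mm tall; origin at the centre of its underside
- dish_near: bystander: petri dish 59 mm wide, 15 mm tall, standing on the bench in front of the hanger board, under the place where the holder will hang; origin at the centre of its underside
- dish_far: bystander: petri dish 59 mm wide, 15 mm tall; origin at the centre of its underside
Not all that is in view belongs to the job. Leave any turquoise look-alike of the bracket alone.

How it is judged:
On the way, in this order (a step that is already met when the one before it is completed fails the run):
1. the holder hangs on the stud by a keyhole slot, level, still and untouched, both bottles in it, the stud not yet pressed down (less than 7 mm) (distance between any of slot_left, slot_middle, slot_right and stud_shank below 0.007 m and angle between bracket's own y axis and vertical between 1.4908 and 1.6508 rad and angle between bracket's own z axis and vertical below 0.12 rad and linear speed of bracket below 0.02 m/s and angular speed of bracket below 0.15 rad/s and contact force between the arm and bracket below 0.1 N and z of bottle_amber in the frame of bracket between 0.001 and 0.014 m and angle between each of bottle_amber, bottle_white's own z axis and vertical below 0.15 rad and z of bottle_white in the frame of bracket between 0.001 and 0.014 m and value of joint stud below 0.007 m), for 0.8 s.
2. the stud has been pressed fully down with the holder still on it (distance between any of slot_left, slot_middle, slot_right and stud_shank below 0.007 m and value of joint stud above 0.012 m), for 0.1 s.
At the end, for the whole second after the job is handed in: The holder hangs on the stud with the shank at the top of a slot (within 7 mm), left-right level within 0.08 rad, its upright axis within 0.12 rad of vertical, at rest and untouched; the stud is down at least 12 of its 14 mm; both bottles stand upright on the floors of the holder's wells (all of step 2 and angle between bracket's own y axis and vertical between 1.4908 and 1.6508 rad and angle between bracket's own z axis and vertical below 0.12 rad and linear speed of bracket below 0.02 m/s and angular speed of bracket below 0.15 rad/s and contact force between the arm and bracket below 0.1 N and z of bottle_amber in the frame of bracket between 0.001 and 0.014 m and angle between each of bottle_amber, bottle_white's own z axis and vertical below 0.15 rad and z of bottle_white in the frame of bracket between 0.001 and 0.014 m).
It fails at once if a bystander is moved more than 30 mm or tipped over (distance of any of bottle_tall, bottle_side, washer, beaker, dish_near, dish_far from where it was at the start of the episode above 0.03 m or angle between any of bottle_tall, bottle_side, washer, beaker, dish_near, dish_far's own z axis and vertical above 0.5 rad).
It fails at once if a bottle of the holder is tipped right over (angle between any of bottle_amber, bottle_white's own z axis and vertical above 0.9 rad).
It also fails if it takes over 58 s, if anything falls off the work surface, if the arm or the gripper's body presses on something with over 40 N, if the wrist force passes 120 N, or if a joint passes its speed limit or range.

### The arm

A 7-joint arm with a two-finger parallel gripper is mounted at the origin on a cart in front of the work surface, level with it; the furniture and walls round the work are solid. World frame = base frame: x ahead of the robot, y to its left, z up, the work surface at z = 0. Lengths are in m, angles in rad, forces in N, time in s.
With the tool pointing down it reaches from about 0.425 to 1.025 m from the base axis. Payload 3.6 kg.
Tool frame: the origin (TCP) lies at the very end of the fingers, on their centre line; the grasp point (between the pads) lies 19 mm behind it; z points along the fingers, y is the line along which they close (so a half turn about z gives the same grasp; the last joint's range is limited). The gripper opens to 85 mm and grips with 20 to 120 N. Pads are 22 mm wide; open, the fingers measure 114 mm over their backs; the gripper's body (76 mm by 85 mm) begins 54 mm behind the grasp point. The pads swing forward as they close: fully open they stand 13 mm farther back than shut.
Start: joints at [1.111, 0.591, 0.048, 1.609, -0.033, 0.943, -0.034], TCP at [0.259, -0.677, 0.231] pointing down, gripper open.
Joint ranges: [-2.69, 2.69], [-0.47, 2.24], [-1.27, 1.36], [0.19, 2.51], [-1.53, 4.68], [0.08, 2.07], [-3.09, 3.09]. Speed limits (rad/s): [2.57, 2.57, 3.14, 3.14, 3.14, 3.14, 3.14].

### API

Orientations are given as a rotation vector (axis times angle).
In Python, from rig import ctrl, snapshot, calibration gives the robot as it stands.
- The arm moves only by the tool play_rows, never from a script. Its argument "rows" is a list that holds one entry, the list of rows, each a list of 7 numbers: the shift along the tool's x, y, z scaled (see below), then the turn, a rotation vector about the tool's x, y, z scaled (see below), then the finger opening in mm, from 0 to 85.4. In form: [[[x, y, z, wx, wy, wz, hand], ...]]. A call has 1 to 8 rows; each row is the pose to reach, as a shift and turn from the pose commanded when the call began, along the tool's axes at that moment; what a row does not reach only later rows make up. The controller multiplies each number of a shift by 300 mm and each number of a turn by 0.5 rad. A row lasts 1/8 s, in which the tool goes at most 62.5 mm and 10.7 degrees, less where a joint would pass 70% of its speed; a pose out of reach is approached as far as the arm can. A call with a number of a shift or a turn outside -1 to 1 is refused whole. A call with a gripper value outside its range is refused whole. The fingers move at their own pace and stop on an object; "grip_force" is the grip in N (left out, the last holds). Time passes only in rows, so rows that repeat a pose let the fingers close. It gives the time, the measured TCP pose, the force, the opening and the grip force at its end, in the units of the state.
- ctrl.observe(): the state, without advancing time (a new reading comes with each control period).
- snapshot(name): name is "scene" or "top"; returns (picture, depth): 480x640x3 uint8, red, green, blue; 480x640 float32, m along the optical axis (not along the pixel's ray), 0 where there is no reading.
- calibration(name): a dict with "mtx" (3x3 intrinsics, pixels), "R" (3x3) and "t" (3): a world point X has camera coordinates R X + t. Camera axes: x right, y down, z forward; pixel columns grow to the right and rows downward; lengths in m; the calibration is good to about 2 mm. A picture is of the moment at which its call begins. calibration takes no time and is no camera call.
- ctrl.close_job(): hands the job in; it is judged then, once.
The state is a dict: "time": time; "q": joint angles; "qvel": joint speeds; "joint_efforts": joint torques, N m; "tcp_pos": TCP position; "tcp_rot": TCP orientation; "contact_force": force on the tool from outside, world axes, zero at the start; "torque": the same for the moment, N m; "finger_gap": finger opening in m; "grasp_force": force on a finger pad.
Only numpy, scipy, OpenCV 4.12 (cv2) and the standard library are available. Lean on these libraries where they do the work, as an engineer would, in place of code of your own. Each camera call takes 0.05 s, during which the arm holds its last target. There are 200 camera calls.

## Working session

There is one attempt and no reset: what is moved stays moved. The work goes in short steps, Python scripts to look and compute and a tool call to move; the robot and the scene stay as the last step left them, time stands still between calls to the robot, and variables do not carry over. Pictures are saved under pics/ and viewed, at most 10 in all, crops included, and the job is handed in when it is done.

Besides the shell and the picture viewer there is one more tool, called after "Emit:" in YAML: its name, and indented under it one key for each argument. play_rows: Moves the arm, as the interface text tells. Shifts and turns lie within -1 to 1; 1 stands for 300 mm of shift or 0.5 rad of turn. Its arguments: {"type":"object","properties":{"rows":{"type":"array","items":{"type":"array","items":{"type":"array","items":{"type":"number"}}}},"grip_force":{"type":"number"}},"required":["rows"]}

```bash
mkdir -p pics; ls; python3 - <<'E'
from rig import ctrl,snapshot,calibration
import cv2,numpy as np
for n in("scene","top"):
    p,d=snapshot(n); cv2.imwrite(f"pics/{n}0.png",p[...,::-1]); np.save(f"{n}0.npy",d)
    c=calibration(n); print(n,c["mtx"],c["R"],c["t"], -np.array(c["R"]).T@np.array(c["t"]))
print(ctrl.observe())
E
```

```text
pics
scene [[515.37515148   0.         323.14074915]
 [  0.         515.37515148 234.4550086 ]
 [  0.           0.           1.        ]] [[-0.56425426 -0.82557417  0.00666379]
 [-0.45669621  0.30539324 -0.83556181]
 [ 0.68778317 -0.47451264 -0.54935604]] [0.33514207 0.34851871 0.95178376] [-0.30634833  0.62188281  0.81184376]
top [[463.70346201   0.         329.04833903]
 [  0.         463.70346201 243.30843952]
 [  0.           0.           1.        ]] [[ 0.02850527 -0.99955366  0.00894015]
 [-0.98783327 -0.02953667 -0.15268599]
 [ 0.15288191 -0.00447903 -0.98823432]] [0.03818109 0.56307958 1.19300812] [0.37275103 0.06013906 1.26460458]
{'time': 0.1, 'q': array([ 1.1114873 ,  0.59203688,  0.04830057,  1.60973179, -0.03331278,
        0.94269102, -0.03373332]), 'qvel': array([ 0.0006414 , -0.00158326,  0.00080709, -0.00423898,  0.00158974,
        0.0019095 ,  0.00060656]), 'joint_efforts': array([ 5.20756337e-03, -5.49992502e+01,  1.55314956e+00, -1.98826200e+01,
        9.64985724e-03,  3.76571581e-03,  1.67792922e-05]), 'tcp_pos': array([ 0.25907554, -0.67631088,  0.23023415]), 'tcp_rot': array([-3.08720474e+00, -5.71112191e-01,  7.48535159e-04]), 'contact_force': array([-0.23970226, -0.41727237,  0.20888024]), 'torque': array([ 0.01142409, -0.00968823, -0.02730452]), 'grasp_force': 0.0, 'finger_gap': 0.08523371604586494}
```

View pics/scene0.png

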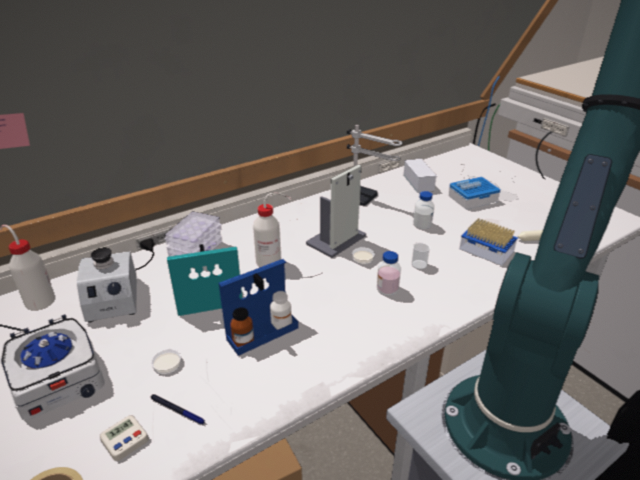

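View pics/top0.png

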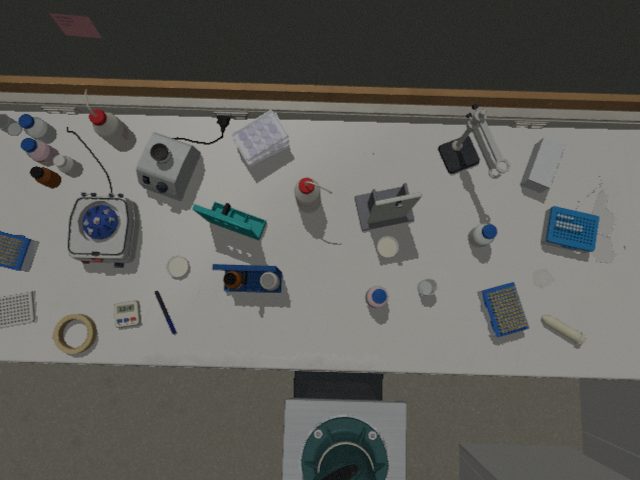

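The scene picture shows the blue holder at (258,305), with amber (242,325) on its left (+y) and white at (281,310). The board is at (340,210), with the stud near (349,180). With amber at +y, slot_left is the keyhole to use. I'll enlarge and measure from depth.

```bash
cat > h.py <<'E'
from rig import ctrl,snapshot,calibration
import cv2,numpy as np
def cloud(n,d):
    c=calibration(n);K=np.array(c["mtx"]);R=np.array(c["R"]);t=np.array(c["t"])
    v,u=np.mgrid[:480,:640]
    P=np.stack([(u-K[0,2])/K[0,0]*d,(v-K[1,2])/K[1,1]*d,d],-1)
    W=(P-t)@R; W[d==0]=np.nan
    return W
def proj(n,X):
    c=calibration(n);p=np.array(X)@np.array(c["R"]).T+c["t"];p=p@np.array(c["mtx"]).T
    return p[...,:2]/p[...,2:]
def ray(n,uv,z):
    c=calibration(n);R=np.array(c["R"]);C=-R.T@c["t"]
    d=R.T@np.linalg.solve(c["mtx"],[*uv,1]);return C+d*(z-C[2])/d[2]
def crop(im,u,v,w,h,s):return cv2.resize(im[v:v+h,u:u+w],None,fx=s,fy=s,interpolation=cv2.INTER_CUBIC)
E
python3 - <<'E'
from h import *
S=cv2.imread("pics/scene0.png");T=cv2.imread("pics/top0.png")
a=np.vstack([np.hstack([crop(S,210,250,100,75,4),crop(S,300,160,100,75,4)]),np.hstack([crop(T,200,240,100,75,4),crop(T,340,175,100,75,4)])])
cv2.imwrite("pics/c0.png",a)
for n,im in(("top",T),("scene",S)):
    W=cloud(n,np.load(n+"0.npy"));hsv=cv2.cvtColor(im,cv2.COLOR_BGR2HSV)
    print(n,W[300,200],W[330,300])
    z=W[...,2]
    blue=(hsv[...,0]>105)&(hsv[...,0]<130)&(hsv[...,1]>120)
    near=(W[...,0]<.62)&(W[...,1]>.05)&(W[...,1]<.4)&(W[...,0]>.3)
    if n=="top": m=near&(z>.145)&(z<.18)
    else: m=blue&near&(z>.095)&(z<.155)
    P=W[m];print("bracket n",len(P),P.min(0),P.max(0),np.median(P[:,2]))
    if n=="top":
        for p,uv in zip(P,np.argwhere(m)):pass
        L=cv2.fitLine(P[:,:2].astype(np.float32),cv2.DIST_HUBER,0,.01,.01).ravel();print("line",L)
        s=(P[:,:2]-L[2:])@L[:2];print("ext",s.min(),s.max())
    else:
        c=P.mean(0);U,s,V=np.linalg.svd(P-c);print("plane",c,V[2],s)
    b=(W[...,0]>.5)&(W[...,0]<.85)&(W[...,1]>-.32)&(W[...,1]<-.0)
    m=b&(z>.06)&(z<.19) if n=="scene" else b&(z>.215)&(z<.24)
    P=W[m];print("board",len(P),P.min(0),P.max(0))
    if n=="scene":
        w=(hsv[...,2]>150)
        P=W[m&(np.argwhere(np.ones((480,640))).reshape(480,640,2)[...,1]>333)]
        best=0;rng=np.random.default_rng(0)
        for _ in range(300):
            q=P[rng.choice(len(P),3)];nn=np.cross(q[1]-q[0],q[2]-q[0]);nn/=np.linalg.norm(nn)+1e-12
            i=abs((P-q[0])@nn)<.003
            if i.sum()>best:best=i.sum();I=i
        Q=P[I];c=Q.mean(0);V=np.linalg.svd(Q-c)[2];print("panel",len(P),best,c,V[2]*np.sign(V[2][0]),Q.min(0),Q.max(0))
        nn=V[2]*np.sign(V[2][0])
        H=b&(z>.2)&(z<.235)&(((W-c)@nn)<-.006)&(((W-c)@nn)>-.02)
        print("head px",np.argwhere(H)[:,::-1].tolist(),W[H].mean(0),((W[H]-c)@nn).mean())
    else:
        L=cv2.fitLine(P[:,:2].astype(np.float32),cv2.DIST_HUBER,0,.01,.01).ravel();print("line",L);s=(P[:,:2]-L[2:])@L[:2];print("ext",s.min(),s.max())
E
```

```text
top [ 0.40308746  0.39901558 -0.00187995] [ 0.33096862  0.12559871 -0.00108838]
bracket n 826 [0.44250296 0.18028654 0.14505786] [0.61996037 0.38898841 0.16549635] 0.15850239100036806
line [0.83850604 0.5448923  0.53309983 0.280812  ]
ext -0.10379225588860577 0.1303179429795024
board 375 [ 0.6243386  -0.31918586  0.21501198] [ 0.84994184 -0.0501487   0.23992952]
line [ 0.68692523 -0.7267281   0.7170408  -0.18033639]
ext -0.1565408496182167 0.18532400145102718
scene [0.59974647 0.33931793 0.03292622] [ 0.41880052  0.18245975 -0.00112265]
bracket n 920 [0.43541893 0.18325602 0.09505942] [0.48656292 0.33393234 0.15499965] 0.12614476322353382
plane [0.47902494 0.26455476 0.12411324] [-9.99656340e-01 -9.74827221e-04 -2.61963941e-02] [1.47822048 0.48609402 0.104602  ]
board 1714 [ 0.61872983 -0.31996347  0.06001741] [ 0.84992538 -0.04489277  0.18992225]
panel 1254 1011 [ 0.63396633 -0.10150177  0.12700334] [ 0.97239686  0.23332318 -0.00215615] [ 0.61982935 -0.15755879  0.06001741] [ 0.64978267 -0.05056449  0.18958209]
head px [[351, 175], [352, 175], [350, 176], [351, 176], [352, 176], [353, 176], [350, 177], [351, 177], [352, 177], [353, 177], [349, 178], [350, 178], [351, 178], [352, 178], [350, 179], [351, 179], [352, 179]] [ 0.62377857 -0.10525076  0.21264231] -0.010965926899601694
```

View pics/c0.png

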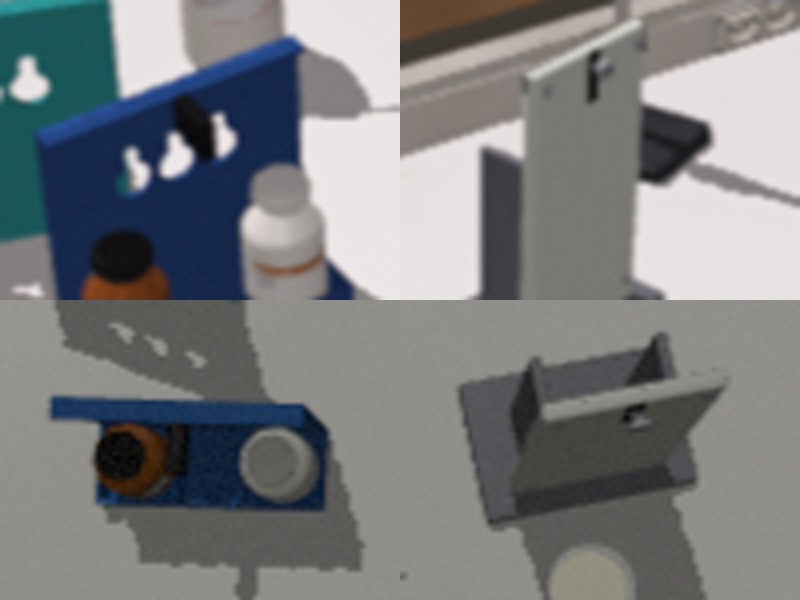

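The crops show the keyholes either side of the black fin, and the stud head near scene px (350.5,177). Next I'll get precise yaws from flange and panel corners read in the top crop and from filtered depth.

```bash
python3 - <<'E'
from h import *
f=lambda x,y,u,v:((x+.5)/4-.5+u,(y+.5)/4-.5+v)
for nm,x,y in(("BL",51,397),("FL",52,417),("FR",303,425),("BR",305,405)):print(nm,ray("top",f(x,y-300,200,240),.16))
for nm,x,y in(("pFL",545,419),("pFR",728,385),("pBL",541,407),("pBR",722,372)):print(nm,ray("top",f(x-400,y-300,340,175),.225))
# head in both cams
print("head top ray z.213",ray("top",f(635-400,415-300,340,175),.215),ray("scene",(350.8,177),.215))
D=[]
for i in range(6):
    for n in("top","scene"):
        p,d=snapshot(n);D.append((n,d))
for n in("top","scene"):
    d=np.median([q for m,q in D if m==n],0);np.save(n+"m.npy",d);W=cloud(n,d);z=W[...,2]
    B=(W[...,0]>.3)&(W[...,0]<.53)&(W[...,1]>.16)&(W[...,1]<.36)
    P=W[B&(z>.155)&(z<.166)]
    print(n,"flange/fin",len(P),P.min(0),P.max(0),cv2.minAreaRect(P[:,:2].astype(np.float32)*1000))
    if n=="top":
        Q=W[B&(z>.157)&(z<.165)];V=np.polyfit(Q[:,1],Q[:,0],1);print("fl slope dx/dy",V,Q.mean(0))
        b=(W[...,0]>.55)&(W[...,0]<.7)&(W[...,1]>-.2)&(W[...,1]<-.02)&(z>.219)&(z<.232)
        Q=W[b];print("ptop",len(Q),Q.min(0),Q.max(0),np.polyfit(Q[:,1],Q[:,0],1),cv2.minAreaRect(Q[:,:2].astype(np.float32)*1000))
    else:
        def fit(P,rows):
            w=np.ones(len(P),bool)
            for _ in range(20):
                A=np.c_[P[:,1:],np.ones(len(P))];c=np.linalg.lstsq(A[w],P[w,0],rcond=None)[0];r=P[:,0]-A@c;w=abs(r)<.004
            return c,w.sum(),r[w].std()
        P=W[B&(z>.1)&(z<.15)&(W[...,0]>.46)];print("plate front x=a*y+b*z+c",fit(P,0),len(P))
        P=W[(W[...,0]>.6)&(W[...,0]<.67)&(W[...,1]>-.17)&(W[...,1]<-.03)&(z>.04)&(z<.19)];print("panel",fit(P,0),len(P),P.min(0),P.max(0))
    # bystanders
    for nm,(x,y) in dict(washer=(.64,.1),).items():
        q=W[(abs(W[...,0]-x)<.1)&(abs(W[...,1]-y)<.07)&(z>.03)];print(nm,q.min(0),q.max(0))
E
```

```text
BL [0.48561602 0.33229897 0.16      ]
FL [0.47366879 0.3309036  0.16      ]
FR [0.47327841 0.18125233 0.16      ]
BR [0.48528433 0.18061205 0.16      ]
pFL [ 0.62739602 -0.04967479  0.225     ]
pFR [ 0.65076353 -0.15511564  0.225     ]
pBL [ 0.63440832 -0.04727812  0.225     ]
pBR [ 0.65838511 -0.15165868  0.225     ]
head top ray z.213 [ 0.63383409 -0.1030283   0.215     ] [ 0.62118047 -0.10198584  0.215     ]
top flange/fin 434 [0.44226024 0.18039563 0.15500413] [0.48617471 0.33098453 0.1612831 ] ((464.20269775390625, 255.6678466796875), (43.875118255615234, 150.59132385253906), 0.07248513400554657)
fl slope dx/dy [3.62080672e-04 4.76321693e-01] [0.47641451 0.25633169 0.15873956]
ptop 251 [ 0.62619535 -0.15394414  0.21900282] [ 0.66061023 -0.05001213  0.22694531] [-0.23135368  0.61850635] ((637.4226684570312, -103.27467346191406), (23.485973358154297, 107.9788818359375), 13.07718563079834)
washer [0.65118118 0.05163558 0.03009084] [0.7174316  0.14605231 0.20708875]
scene flange/fin 431 [0.43915118 0.18169437 0.15503065] [0.48367517 0.33303106 0.15991683] ((461.3361511230469, 257.42340087890625), (151.32098388671875, 44.35102844238281), 89.78106689453125)
plate front x=a*y+b*z+c (array([ 2.00260093e-03, -2.14988989e-04,  4.78936270e-01]), np.int64(905), np.float64(0.0007854334488164995)) 916
panel (array([-0.22849034,  0.0007565 ,  0.61076514]), np.int64(1312), np.float64(0.000909018378529464)) 1672 [ 0.62021495 -0.15660419  0.04006088] [ 0.66996524 -0.04687014  0.18996553]
washer [0.64624978 0.05378308 0.03013211] [0.7002629  0.1496222  0.20798129]
```

```bash
cat >> h.py <<'E'
from scipy.spatial.transform import Rotation as Ro
def rows(wps,p0=None,r0=None):
    """wps: (x,y,z,yaw) tool-down world targets -> scaled tool-frame rows from the present pose"""
    s=ctrl.observe();p0=s["tcp_pos"] if p0 is None else np.array(p0);r0=s["tcp_rot"] if r0 is None else r0
    R0=Ro.from_rotvec(r0)
    print("t",s["time"],"at",p0.round(4),"xaxis",R0.as_matrix()[:,0].round(4),"z",R0.as_matrix()[:,2].round(4),"q",s["q"].round(2),"F",s["contact_force"].round(2))
    for x,y,z,w in wps:
        R=Ro.from_matrix([[np.cos(w),np.sin(w),0],[np.sin(w),-np.cos(w),0],[0,0,-1]])
        print((R0.inv().apply(np.array([x,y,z])-p0)/.3).round(4).tolist(),((R0.inv()*R).as_rotvec()/.5).round(4).tolist())
E
python3 - <<'E'
from h import *
rows([(.42,-.45,.28,.2),(.5,-.2,.29,.1),(.5,0,.29,0),(.455,.257,.25,0)])
for n,uv,z in(("tall",(377,297),.105),("beaker",(427,288),.03),("side",(487,232),.105),("dish",(387,247),.015)):print(n,ray("top",uv,z).round(3))
E
```

```text
t 0.7 at [ 0.2594 -0.677   0.2313] xaxis [0.9338 0.3577 0.    ] z [ 0. -0. -1.] q [ 1.11  0.59  0.05  1.61 -0.03  0.94 -0.03] F [-0.41  0.53 -0.22]
[0.7707, -0.5152, -0.1622] [0.0001, -0.0, 0.3317]
[1.3179, -1.198, -0.1956] [0.0001, -0.0, 0.5317]
[1.5564, -1.8205, -0.1956] [0.0001, -0.0, 0.7317]
[1.7227, -2.6742, -0.0623] [0.0001, -0.0, 0.7317]
tall [ 0.421 -0.068  0.105]
beaker [ 0.451 -0.209  0.03 ]
side [ 0.593 -0.347  0.105]
dish [ 0.561 -0.104  0.015]
```

Emit:
play_rows:
  rows:
    - [[0.19, -0.13, -0.08, 0, 0, 0.15, 85], [0.38, -0.26, -0.16, 0, 0, 0.3, 85], [0.57, -0.4, -0.19, 0, 0, 0.45, 85], [0.76, -0.55, -0.19, 0, 0, 0.6, 85], [0.87, -0.7, -0.19, 0, 0, 0.73, 85], [0.95, -0.87, -0.19, 0, 0, 0.73, 85], [1, -0.98, -0.19, 0, 0, 0.73, 85], [1, -0.98, -0.19, 0, 0, 0.73, 85]]

```text
time: 1.7
tcp_pos: [0.4356, -0.2892, 0.2884]
tcp_rot: [-3.139, -0.017, -0.0]
contact_force: [0.4, 0.1, -0.3]
finger_gap: 0.0852
grasp_force: 0.0
```

```bash
python3 -c "
from h import *
rows([(.5,-.2,.29,0),(.5,0,.29,0),(.455,.08,.29,0)])"
```

```text
t 1.7 at [ 0.4356 -0.2892  0.2884] xaxis [9.999e-01 1.060e-02 1.000e-04] z [ 1.0e-04  2.8e-03 -1.0e+00] q [ 0.44  0.27  0.07  2.   -0.03  0.87 -1.03] F [ 0.45  0.07 -0.25]
[0.2179, -0.295, -0.0045] [-0.0056, -0.0002, 0.0213]
[0.225, -0.9616, -0.0027] [-0.0056, -0.0002, 0.0213]
[0.0778, -1.2298, -0.0019] [-0.0056, -0.0002, 0.0213]
```

Emit:
play_rows:
  rows:
    - [[0.1, -0.16, 0, 0, 0, 0.01, 85], [0.18, -0.32, 0, 0, 0, 0.02, 85], [0.22, -0.5, 0, 0, 0, 0.02, 85], [0.22, -0.68, 0, 0, 0, 0.02, 85], [0.22, -0.85, 0, 0, 0, 0.02, 85], [0.22, -1, 0, 0, 0, 0.02, 85], [0.22, -1, 0, 0, 0, 0.02, 85]]

```text
time: 2.58
tcp_pos: [0.5007, 0.0083, 0.2886]
tcp_rot: [-3.14, 0.004, -0.002]
contact_force: [0.2, -0.3, -0.6]
finger_gap: 0.0852
grasp_force: 0.0
```

```bash
python3 -c "
from h import *
rows([(.455,.257,.25,0),(.455,.257,.134,0)])"
```

```text
t 2.575 at [0.5007 0.0083 0.2886] xaxis [ 1.     -0.0027  0.001 ] z [ 0.001   0.0014 -1.    ] q [-0.05  0.24 -0.07  2.04  0.02  0.86 -1.7 ] F [ 0.24 -0.29 -0.61]
[-0.1546, -0.8283, 0.1297] [-0.0029, -0.0021, -0.0055]
[-0.155, -0.8277, 0.5164] [-0.0029, -0.0021, -0.0055]
```

Emit:
play_rows:
  rows:
    - [[-0.04, -0.2, 0.02, 0, 0, 0, 50], [-0.08, -0.4, 0.05, 0, 0, 0, 50], [-0.12, -0.6, 0.08, 0, 0, 0, 50], [-0.155, -0.77, 0.1, 0, 0, -0.005, 50], [-0.155, -0.827, 0.13, 0, 0, -0.005, 50], [-0.155, -0.828, 0.13, 0, 0, -0.005, 50], [-0.155, -0.828, 0.13, 0, 0, -0.005, 50], [-0.155, -0.828, 0.13, 0, 0, -0.005, 50]]

```text
time: 3.58
tcp_pos: [0.4567, 0.2514, 0.2495]
tcp_rot: [3.141, -0.016, 0.001]
contact_force: [-0.6, 2.0, -1.2]
finger_gap: 0.0499
grasp_force: 0.0
```

```bash
python3 - <<'E'
from h import *
rows([(.455,.257,.2,0),(.455,.257,.134,0)])
p,_=snapshot("top");q,_=snapshot("scene")
cv2.imwrite("pics/g0.png",np.hstack([crop(p,200,220,100,100,4),crop(q,200,220,100,100,4)])[...,::-1])
E
```

```text
t 3.575 at [0.4567 0.2514 0.2495] xaxis [ 9.999e-01 -1.040e-02  5.000e-04] z [ 5.e-04 -9.e-04 -1.e+00] q [-0.45  0.32 -0.17  2.04  0.08  0.79 -2.25] F [-0.65  1.98 -1.21]
[-0.0061, -0.0186, 0.1651] [0.0017, -0.001, -0.0207]
[-0.0062, -0.0188, 0.3851] [0.0017, -0.001, -0.0207]
```

View pics/g0.png

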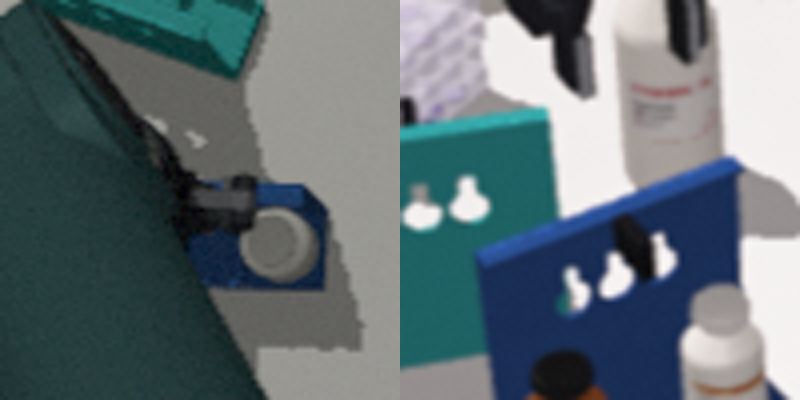

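The arm hides part of the top view, but the fingers are centred roughly over the fin: scene crop px (577,60) and (690,30) with the fin at (632,245). I'll descend part-way and re-measure.

Emit:
play_rows:
  rows:
    - [[0, 0, 0.09, 0, 0, 0, 50], [0, 0, 0.165, 0, 0, 0, 50], [0, 0, 0.165, 0, 0, 0, 50]]

```text
time: 4.05
tcp_pos: [0.4549, 0.2524, 0.1987]
tcp_rot: [3.139, -0.012, -0.005]
contact_force: [1.2, -0.5, 0.5]
finger_gap: 0.0497
grasp_force: 0.0
```

```bash
python3 -c "
from h import *
rows([(.455,.257,.134,0)])"
```

```text
t 4.05 at [0.4549 0.2524 0.1987] xaxis [ 1.     -0.0074 -0.0029] z [-0.003  -0.0022 -1.    ] q [-0.47  0.39 -0.17  2.09  0.1   0.68 -2.28] F [ 1.18 -0.52  0.49]
[0.0007, -0.0159, 0.2155] [0.0044, 0.0059, -0.0148]
```

Emit:
play_rows:
  rows:
    - [[0, -0.016, 0.08, 0.004, 0.006, -0.015, 50], [0, -0.016, 0.16, 0.004, 0.006, -0.015, 50], [0, -0.016, 0.216, 0.004, 0.006, -0.015, 50], [0, -0.016, 0.216, 0.004, 0.006, -0.015, 50], [0, -0.016, 0.216, 0.004, 0.006, -0.015, 50]]

```text
time: 4.68
tcp_pos: [0.4568, 0.2589, 0.1362]
tcp_rot: [-3.139, -0.001, -0.008]
contact_force: [0.5, -0.2, 0.6]
finger_gap: 0.0496
grasp_force: 0.0
```

```bash
python3 -c "
from h import *
rows([(.455,.257,.134,0)])"
```

```text
t 4.675 at [0.4568 0.2589 0.1362] xaxis [1.0e+00 5.0e-04 4.8e-03] z [ 0.0048  0.0031 -1.    ] q [-0.49  0.48 -0.15  2.13  0.14  0.53 -2.31] F [ 0.55 -0.21  0.57]
[-0.0059, 0.0063, 0.0071] [-0.0061, -0.0096, 0.001]
```

Emit:
play_rows:
  rows:
    - [[-0.004, 0.004, 0.007, -0.006, -0.009, 0, 50], [-0.004, 0.004, 0.007, -0.006, -0.009, 0, 20], [-0.004, 0.004, 0.007, -0.006, -0.009, 0, 0], [-0.004, 0.004, 0.007, -0.006, -0.009, 0, 0], [-0.004, 0.004, 0.007, -0.006, -0.009, 0, 0], [-0.004, 0.004, 0.007, -0.006, -0.009, 0, 0], [-0.004, 0.004, 0.007, -0.006, -0.009, 0, 0]]
  grip_force: 100

```text
time: 5.55
tcp_pos: [0.4548, 0.2578, 0.1332]
tcp_rot: [3.141, 0.002, -0.002]
contact_force: [-1.0, 0.5, 5.6]
finger_gap: 0.0082
grasp_force: 98.1
```

```bash
python3 -c "
from h import *
rows([(.455,.257,.134,0)])"
```

```text
t 5.55 at [0.4548 0.2578 0.1332] xaxis [ 1.      0.0011 -0.001 ] z [-1.e-03 -4.e-04 -1.e+00] q [-0.49  0.49 -0.15  2.13  0.14  0.53 -2.31] F [-0.96  0.5   5.56]
[0.0006, 0.0025, -0.0026] [0.0008, 0.0021, 0.0022]
```

Emit:
play_rows:
  rows:
    - [[0, 0, -0.03, 0, 0, 0, 0], [0, 0, -0.09, 0, 0, 0, 0], [0, 0, -0.16, 0, 0, 0, 0], [0, 0, -0.24, 0, 0, 0, 0], [0, 0, -0.32, 0, 0, 0, 0], [0, 0, -0.4, 0, 0, 0, 0], [0, 0, -0.46, 0, 0, 0, 0], [0, 0, -0.49, 0, 0, 0, 0]]

```text
time: 6.55
tcp_pos: [0.4545, 0.2566, 0.2801]
tcp_rot: [3.14, 0.001, -0.003]
contact_force: [0.9, 0.1, -4.8]
finger_gap: 0.0081
grasp_force: 97.8
```

```bash
python3 -c "
from h import *
rows([(.49,0.05,.29,0.1),(.553,-.1485,.29,.226)])"
```

```text
t 6.55 at [0.4545 0.2566 0.2801] xaxis [ 1.e+00  4.e-04 -2.e-03] z [-0.002  -0.0019 -1.    ] q [-0.45  0.28 -0.18  2.    0.07  0.86 -2.24] F [ 0.91  0.08 -4.83]
[0.118, 0.6888, -0.0319] [0.0037, 0.0042, -0.1992]
[0.3277, 1.3505, -0.031] [0.0034, 0.0044, -0.4512]
```

Emit:
play_rows:
  rows:
    - [[0.01, 0.05, -0.03, 0, 0, -0.01, 0], [0.03, 0.15, -0.03, 0, 0, -0.05, 0], [0.05, 0.28, -0.03, 0, 0, -0.1, 0], [0.07, 0.42, -0.03, 0, 0, -0.15, 0], [0.1, 0.56, -0.03, 0, 0, -0.2, 0], [0.12, 0.7, -0.03, 0, 0, -0.25, 0], [0.15, 0.82, -0.03, 0, 0, -0.3, 0], [0.18, 0.9, -0.03, 0, 0, -0.33, 0]]

```text
time: 7.55
tcp_pos: [0.508, -0.0152, 0.288]
tcp_rot: [3.129, 0.257, -0.007]
contact_force: [0.0, 0.5, -3.6]
finger_gap: 0.0081
grasp_force: 97.9
```

```bash
python3 -c "
from h import *
rows([(.553,-.1485,.25,.226)])"
```

```text
t 7.55 at [ 0.508  -0.0152  0.288 ] xaxis [ 0.9866  0.1632 -0.0047] z [-0.0044 -0.0022 -1.    ] q [ 0.01  0.25 -0.08  2.03  0.03  0.87 -1.5 ] F [ 0.02  0.53 -3.56]
[0.0762, 0.4626, 0.127] [0.0026, 0.0094, -0.1242]
```

Emit:
play_rows:
  rows:
    - [[0.01, 0.06, 0, 0, 0, -0.02, 0], [0.03, 0.16, 0.02, 0, 0, -0.05, 0], [0.045, 0.27, 0.05, 0, 0, -0.08, 0], [0.06, 0.37, 0.08, 0, 0.005, -0.11, 0], [0.07, 0.43, 0.11, 0, 0.009, -0.124, 0], [0.076, 0.463, 0.127, 0.003, 0.009, -0.124, 0], [0.076, 0.463, 0.127, 0.003, 0.009, -0.124, 0], [0.076, 0.463, 0.127, 0.003, 0.009, -0.124, 0]]

```text
time: 8.55
tcp_pos: [0.5545, -0.1442, 0.2512]
tcp_rot: [-3.119, -0.36, -0.004]
contact_force: [0.0, 0.2, -4.8]
finger_gap: 0.008
grasp_force: 97.9
```

```bash
python3 - <<'E'
from h import *
import time
D=[snapshot("scene") for _ in range(5)]
p=D[-1][0];np.save("s1.npy",np.median([d for _,d in D],0));cv2.imwrite("pics/s1.png",p[...,::-1])
cv2.imwrite("pics/s1c.png",crop(p,290,130,130,100,6)[...,::-1])
rows([(.553,-.1485,.25,.226)])
E
```

```text
t 8.8 at [ 0.5546 -0.1451  0.2514] xaxis [0.9739 0.227  0.0034] z [ 0.0031  0.0014 -1.    ] q [ 0.21  0.38 -0.04  1.94  0.02  0.83 -1.18] F [ 0.83  0.29 -4.63]
[-0.0077, 0.01, 0.0047] [-0.0014, -0.0068, 0.0059]
```

View pics/s1c.png

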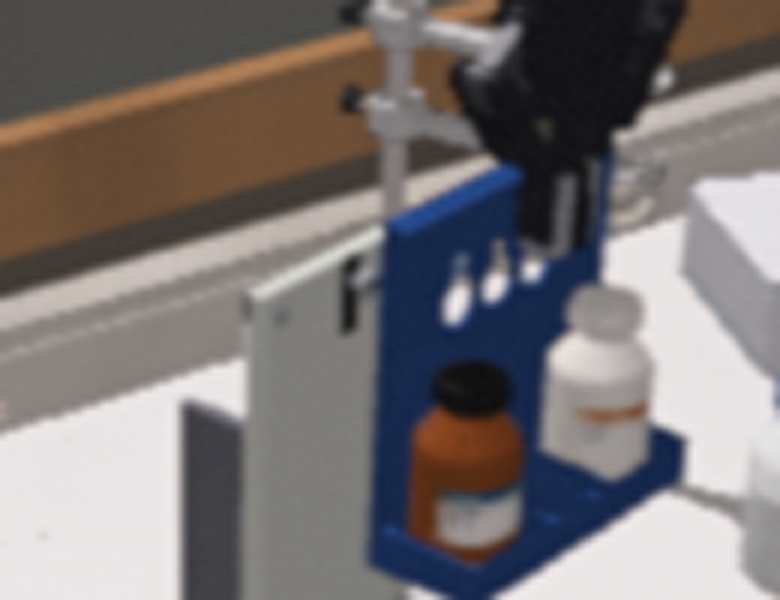

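The holder hangs level from the grip with both bottles seated. The left keyhole opening is at scene px (365.8,180) and the stud head at about (350.5,177), partly hidden. Next I'll fit the plate and head in the same camera, so calibration bias cancels.

```bash
cat > m.py <<'E'
from h import *
w=.226;n=np.array([np.cos(w),np.sin(w),0]);l=np.array([-np.sin(w),np.cos(w),0])
def meas(im,d,yaw,box,zoff=0):
    W=cloud("scene",d);hsv=cv2.cvtColor(im,cv2.COLOR_BGR2HSV)
    blue=(hsv[...,0]>105)&(hsv[...,0]<130)&(hsv[...,1]>120)
    c,s=np.cos(yaw),np.sin(yaw);Q=W@np.array([[c,-s,0],[s,c,0],[0,0,1]])  # cols n,l,z
    lo,hi=box;m=blue&(Q>lo).all(-1)&(Q<hi).all(-1);P=Q[m]
    return P,m,W
def plate(P,z0):
    # z0: base height; plate front fit
    K=P[(P[:,2]>z0+.093)&(P[:,2]<z0+.15)];wt=np.ones(len(K),bool);wt=abs(K[:,0]-np.median(K[:,0]))<.01
    for _ in range(20):
        A=np.c_[K[:,1:]-[P[:,1].mean(),z0+.12],np.ones(len(K))];c=np.linalg.lstsq(A[wt],K[wt,0],rcond=None)[0];wt=abs(K[:,0]-A@c)<.003
    T=P[(P[:,0]<c[2]+.004)&(P[:,0]>c[2]-.011)]
    F=T[(T[:,0]<c[2]-.001)&(T[:,2]>z0+.15)]
    return dict(slope_l=c[0],slope_z=c[1],front=c[2],n=wt.sum(),lrange=np.percentile(P[P[:,2]>z0+.093][:,1],[.5,99.5]),ztop=np.percentile(P[:,2],[95,98,99.5]))
E
python3 - <<'E'
from m import *
np.set_printoptions(precision=4,suppress=True)
im0=cv2.imread("pics/scene0.png");im1=cv2.imread("pics/s1.png")
P,m,W=meas(im0,np.load("scenem.npy"),0,((.40,.16,.09),(.5,.36,.18)));print("start",plate(P,0))
P,m,W=meas(im1,np.load("s1.npy"),w,((.45,-.4,.15),(.56,-.15,.32)));print(len(P));print("now",plate(P,.118) if len(P)>50 else P)
H=np.array([.6238,-.1053,.2126]);print("head n,l,z",H@n,H@l,H[2])
print("tcp n,l",np.array([.5546,-.1451,0])@n,np.array([.5546,-.1451,0])@l)
# image-edge check: project model corners
def T(o,yaw,p):
    c,s=np.cos(yaw),np.sin(yaw);return np.array(o)+np.array(p)@np.array([[c,s,0],[-s,c,0],[0,0,1]])
t=np.array([.5546,-.1451,.2514]);o=t+.030*n;o[2]=t[2]-.133
for q in((-14,76,160),(0,76,160),(-14,-76,160),(0,76,0),(-2,26,107),(-2,0,107),(-57,76,22)):
    uv=proj("scene",T(o,w,np.array(q)/1000));print(q,uv,"crop",(uv-[290,130]+.5)*6-.5)
for q in(.225,):
    for a in(-.055,.055):print("panel corner",proj("scene",np.array([.635,-.103,.225])+a*l))
E
```

```text
start {'slope_l': np.float64(0.0012399632754628543), 'slope_z': np.float64(-0.00024827253146686434), 'front': np.float64(0.4793896791231745), 'n': np.int64(950), 'lrange': array([0.1855, 0.3328]), 'ztop': array([0.1589, 0.1593, 0.1596])}
864
now {'slope_l': np.float64(-0.0019094524924865726), 'slope_z': np.float64(-0.003379776333481077), 'front': np.float64(0.5323559659418218), 'n': np.int64(355), 'lrange': array([-0.3329, -0.1886]), 'ztop': array([0.2763, 0.2769, 0.2822])}
head n,l,z 0.5843413522375575 -0.2424040306289951 0.2126
tcp n,l 0.5079826471419238 -0.26568552877920115
(-14, 76, 160) [357.4148 167.5168] crop [406.9889 227.601 ]
(0, 76, 160) [352.8437 165.7213] crop [379.5621 216.8278]
(-14, -76, 160) [395.6605 148.3151] crop [636.4632 112.3905]
(0, 76, 0) [350.4259 223.056 ] crop [365.0553 560.8358]
(-2, 26, 107) [365.6004 178.9822] crop [456.1027 296.3929]
(-2, 0, 107) [372.0966 175.5278] crop [495.0793 275.6665]
(-57, 76, 22) [368.5364 223.9164] crop [473.7186 565.9983]
panel corner [361.6386 164.4978]
panel corner [333.641  178.5067]
```

```bash
python3 - <<'E'
from m import *
S=cv2.imread("pics/scene0.png")
a=crop(S,338,164,26,26,22);b=a.copy()
pan=.5843+.011
for z,col in((.213,(0,0,255)),(.215,(0,255,0))):
  for dn in(.012,.008):
    th=np.linspace(0,2*np.pi,40)
    X=n*(pan-dn)+l*(-.2424)+np.array([0,0,z])+.007*(np.cos(th)[:,None]*l+np.sin(th)[:,None]*np.array([0,0,1]))
    uv=(proj("scene",X)-[338,164]+.5)*22-.5
    cv2.polylines(b,[np.round(uv).astype(int)],True,col,1)
cv2.imwrite("pics/hd.png",np.hstack([a,b])[:, :1144][:, :] if 0 else cv2.resize(np.hstack([a,b]),(800,400)))
E
```

```text
(no output)
```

View pics/hd.png

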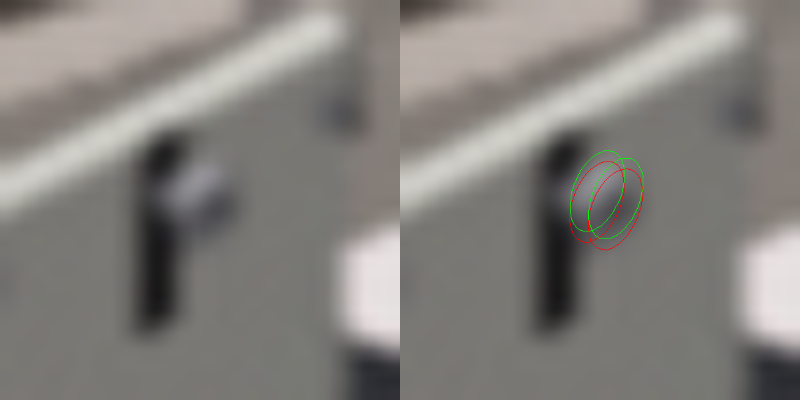

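The head in the left crop spans about (160–238, 158–240), so z is about 0.214 and l about -0.2415. I'll move to about 10 mm in front of the head and look again.

```bash
cat >> m.py <<'E'
def go(*L):rows([tuple((n*a+l*b)[:2])+(z,w) for a,b,z in L]);s=ctrl.observe()["tcp_pos"];print("n,l,z",(s@n).round(4),(s@l).round(4),s[2].round(4))
E
python3 -c "
from m import *
go((.545,-.2682,.2406))"
```

```text
t 8.8 at [ 0.5546 -0.1451  0.2514] xaxis [0.9739 0.227  0.0034] z [ 0.0031  0.0014 -1.    ] q [ 0.21  0.38 -0.04  1.94  0.02  0.83 -1.18] F [ 0.83  0.29 -4.63]
[0.1233, 0.0089, 0.0365] [-0.0014, -0.0068, 0.0059]
n,l,z 0.508 -0.2656 0.2514
```

Emit:
play_rows:
  rows:
    - [[0.02, 0.009, 0.036, -0.001, -0.007, 0.003, 0], [0.06, 0.009, 0.036, -0.001, -0.007, 0.003, 0], [0.1, 0.009, 0.036, -0.001, -0.007, 0.003, 0], [0.123, 0.009, 0.036, -0.001, -0.007, 0.003, 0], [0.123, 0.009, 0.036, -0.001, -0.007, 0.003, 0], [0.123, 0.009, 0.036, -0.001, -0.007, 0.003, 0]]

```text
time: 9.55
tcp_pos: [0.5906, -0.1402, 0.2402]
tcp_rot: [-3.121, -0.354, 0.003]
contact_force: [0.4, -1.2, -4.3]
finger_gap: 0.0084
grasp_force: 98.0
```

```bash
cat > look.py <<'E'
import sys
from m import *
np.set_printoptions(precision=4,suppress=True)
D=[snapshot("scene") for _ in range(6)]
im=np.mean([p for p,_ in D],0).astype(np.uint8)[...,::-1].copy();d=np.median([d for _,d in D],0)
k=sys.argv[1];cv2.imwrite(f"pics/{k}.png",im);np.save(k+".npy",d)
cv2.imwrite(f"pics/{k}c.png",crop(im,335,150,66,50,12))
s=ctrl.observe()["tcp_pos"];N=s@n
P,m,W=meas(im,d,w,((N-.06,-.4,.1),(N+.05,-.15,.32)));print(plate(P,s[2]-.1335))
go((N,-.2682,s[2]))
E
python3 look.py s2
```

```text
{'slope_l': np.float64(0.0005880450930358445), 'slope_z': np.float64(-0.004166633950069665), 'front': np.float64(0.5684994781799553), 'n': np.int64(412), 'lrange': array([-0.3387, -0.1926]), 'ztop': array([0.2647, 0.2655, 0.2682])}
t 9.85 at [ 0.5908 -0.1402  0.2404] xaxis [ 0.9746  0.2241 -0.0008] z [-0.0008  0.     -1.    ] q [ 0.19  0.43 -0.04  1.87  0.02  0.84 -1.21] F [-0.03 -0.52 -3.55]
[0.0, -0.0027, 0.0] [-0.0004, 0.0016, 0.0001]
n,l,z 0.5444 -0.269 0.2404
```

View pics/s2c.png

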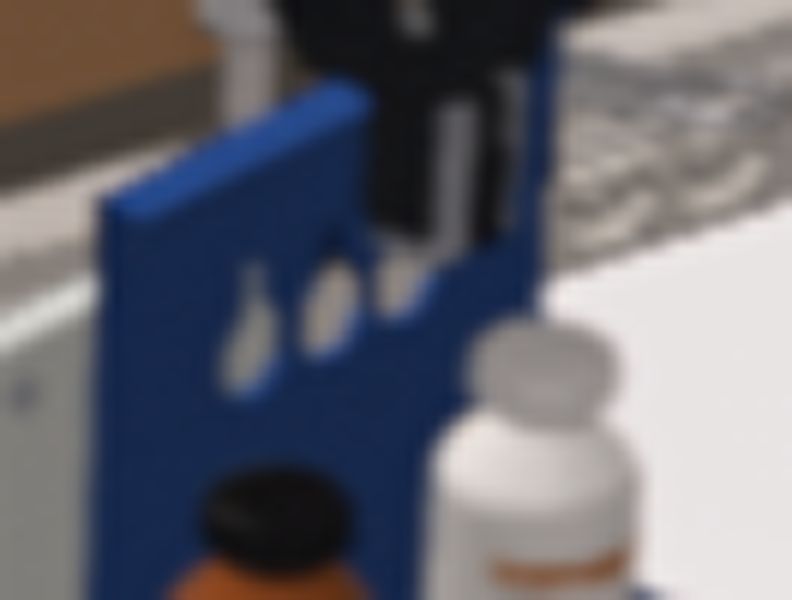

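The left hole (centre about (250,348) in the crop) shows only panel. The head is still hidden behind the plate's left part, as expected with 10 mm to go, and the predicted overlap is good to about 1 mm. I'll advance in small steps and watch force.

```bash
python3 -c "
from m import *
go((.5582,-.2683,.2409),(.5652,-.2683,.2409))"
```

```text
t 9.85 at [ 0.5908 -0.1402  0.2404] xaxis [ 9.746e-01  2.241e-01 -8.000e-04] z [-8.e-04  0.e+00 -1.e+00] q [ 0.19  0.43 -0.04  1.87  0.02  0.84 -1.21] F [-0.03 -0.52 -3.55]
[0.0461, -0.0023, -0.0017] [-0.0004, 0.0016, 0.0001]
[0.0694, -0.0023, -0.0017] [-0.0004, 0.0016, 0.0001]
n,l,z 0.5444 -0.269 0.2404
```

Emit:
play_rows:
  rows:
    - [[0.015, -0.002, -0.002, 0, 0, 0, 0], [0.03, -0.002, -0.002, 0, 0, 0, 0], [0.046, -0.002, -0.002, 0, 0, 0, 0], [0.046, -0.002, -0.002, 0, 0, 0, 0], [0.046, -0.002, -0.002, 0, 0, 0, 0]]

```text
time: 10.48
tcp_pos: [0.6042, -0.1364, 0.2408]
tcp_rot: [-3.121, -0.355, 0.002]
contact_force: [-1.0, 0.6, -4.7]
finger_gap: 0.0082
grasp_force: 97.9
```

```bash
python3 look.py s3
```

```text
{'slope_l': np.float64(0.0014169231337745566), 'slope_z': np.float64(-0.003623574714618938), 'front': np.float64(0.5825132751904941), 'n': np.int64(407), 'lrange': array([-0.339 , -0.1927]), 'ztop': array([0.2652, 0.2661, 0.2797])}
t 10.775 at [ 0.6043 -0.1364  0.241 ] xaxis [ 0.9745  0.2243 -0.0007] z [-0.0008  0.0001 -1.    ] q [ 0.18  0.45 -0.04  1.84  0.02  0.85 -1.22] F [ 0.44 -0.1  -4.44]
[0.0, -0.0005, 0.0] [-0.0005, 0.0014, 0.0004]
n,l,z 0.5583 -0.2683 0.241
```

View pics/s3c.png

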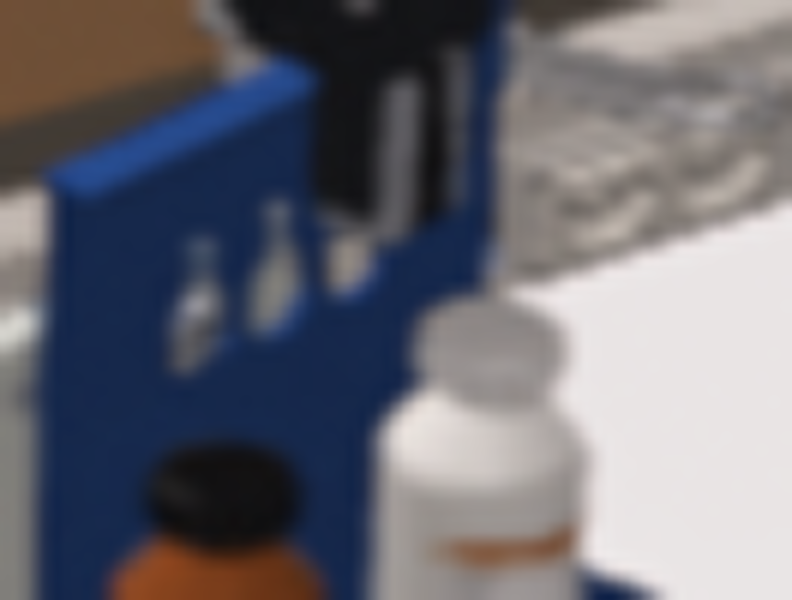

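The head now shows inside the left opening at crop (199,312), with the opening's centre at about (198,326) and no contact force. I'll raise about 1.5 mm and advance.

Emit:
play_rows:
  rows:
    - [[0.004, 0, -0.004, 0, 0, 0, 0], [0.01, 0, -0.005, 0, 0, 0, 0], [0.017, 0, -0.005, 0, 0, 0, 0], [0.023, 0, -0.005, 0, 0, 0, 0], [0.023, 0, -0.005, 0, 0, 0, 0], [0.023, 0, -0.005, 0, 0, 0, 0]]

```text
time: 11.52
tcp_pos: [0.611, -0.1349, 0.2424]
tcp_rot: [-3.121, -0.355, 0.002]
contact_force: [-0.2, 0.1, -3.9]
finger_gap: 0.0082
grasp_force: 98.0
```

```bash
python3 look.py s4
```

```text
{'slope_l': np.float64(5.973597060917288e-05), 'slope_z': np.float64(-0.001005403267706706), 'front': np.float64(0.589508263386387), 'n': np.int64(406), 'lrange': array([-0.34  , -0.1921]), 'ztop': array([0.2669, 0.2675, 0.2823])}
t 11.825 at [ 0.6111 -0.1348  0.2424] xaxis [ 0.9745  0.2244 -0.0007] z [-0.0007  0.0001 -1.    ] q [ 0.17  0.45 -0.04  1.83  0.02  0.86 -1.22] F [ 0.22 -0.43 -4.06]
[0.0, -0.0005, 0.0] [-0.0004, 0.0014, 0.0006]
n,l,z 0.5653 -0.2683 0.2424
```

View pics/s4c.png

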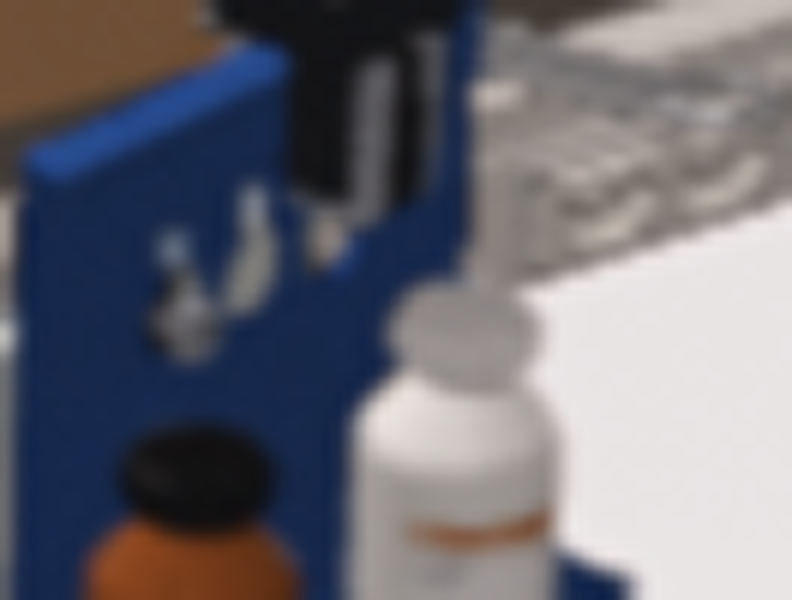

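The head is now clear through the plate, at (187,325) in the crop, with no contact force and the plate about 2 mm off the panel. I'll lower it and watch the force.

Emit:
play_rows:
  rows:
    - [[0, 0, 0.01, 0, 0, 0, 0], [0, 0, 0.02, 0, 0, 0, 0], [0, 0, 0.03, 0, 0, 0, 0], [0, 0, 0.04, 0, 0, 0, 0], [0, 0, 0.05, 0, 0, 0, 0], [0, 0, 0.05, 0, 0, 0, 0]]

```text
time: 12.58
tcp_pos: [0.6109, -0.1348, 0.2271]
tcp_rot: [-3.121, -0.355, 0.002]
contact_force: [-0.2, -0.8, -4.3]
finger_gap: 0.0081
grasp_force: 98.0
```

```bash
python3 look.py s5
```

```text
{'slope_l': np.float64(-0.0006847150228138643), 'slope_z': np.float64(-0.0035839166177177306), 'front': np.float64(0.5896094284191116), 'n': np.int64(395), 'lrange': array([-0.3392, -0.192 ]), 'ztop': array([0.2518, 0.2525, 0.2579])}
t 12.875 at [ 0.6112 -0.1348  0.2276] xaxis [ 0.9745  0.2244 -0.0003] z [-0.0003  0.     -1.    ] q [ 0.17  0.47 -0.04  1.84  0.03  0.83 -1.22] F [ 0.19  0.24 -3.89]
[0.0, -0.0005, 0.0] [-0.0002, 0.0006, 0.0006]
n,l,z 0.5655 -0.2684 0.2276
```

Emit:
play_rows:
  rows:
    - [[0, 0, 0.004, 0, 0, 0, 0], [0, 0, 0.008, 0, 0, 0, 0], [0, 0, 0.01, 0, 0, 0, 0], [0, 0, 0.01, 0, 0, 0, 0], [0, 0, 0.01, 0, 0, 0, 0]]

```text
time: 13.5
tcp_pos: [0.6111, -0.1348, 0.2244]
tcp_rot: [-3.121, -0.355, 0.001]
contact_force: [-0.4, 0.2, -4.3]
finger_gap: 0.0085
grasp_force: 97.9
```

Emit:
play_rows:
  rows:
    - [[0, 0, 0.003, 0, 0, 0, 0], [0, 0, 0.003, 0, 0, 0, 0], [0, 0, 0.003, 0, 0, 0, 0]]

```text
time: 13.88
tcp_pos: [0.6111, -0.1348, 0.2235]
tcp_rot: [-3.121, -0.355, 0.001]
contact_force: [-0.0, -0.2, -4.5]
finger_gap: 0.0079
grasp_force: 97.9
```

Emit:
play_rows:
  rows:
    - [[0, 0, 0.003, 0, 0, 0, 0], [0, 0, 0.003, 0, 0, 0, 0], [0, 0, 0.003, 0, 0, 0, 0]]

```text
time: 14.25
tcp_pos: [0.6111, -0.1348, 0.2226]
tcp_rot: [-3.121, -0.355, 0.001]
contact_force: [-0.8, -0.2, -5.2]
finger_gap: 0.008
grasp_force: 97.9
```

Emit:
play_rows:
  rows:
    - [[0, 0, 0.002, 0, 0, 0, 0], [0, 0, 0.002, 0, 0, 0, 0], [0, 0, 0.002, 0, 0, 0, 0]]

```text
time: 14.62
tcp_pos: [0.6111, -0.1348, 0.222]
tcp_rot: [-3.121, -0.355, 0.001]
contact_force: [0.2, -0.4, -4.6]
finger_gap: 0.0079
grasp_force: 97.9
```

```bash
python3 look.py s6
```

```text
{'slope_l': np.float64(-0.0006466287362483521), 'slope_z': np.float64(0.0013607755632193408), 'front': np.float64(0.5895665708807539), 'n': np.int64(379), 'lrange': array([-0.3393, -0.1919]), 'ztop': array([0.2463, 0.2471, 0.2477])}
t 14.925 at [ 0.6111 -0.1348  0.2221] xaxis [ 0.9745  0.2245 -0.0006] z [-0.0006  0.     -1.    ] q [ 0.17  0.48 -0.04  1.85  0.03  0.82 -1.22] F [-0.71  0.55 -4.01]
[0.0, -0.0004, 0.0] [-0.0004, 0.0012, 0.0008]
n,l,z 0.5654 -0.2683 0.2221
```

Emit:
play_rows:
  rows:
    - [[0, 0, 0.002, 0, 0, 0, 0], [0, 0, 0.002, 0, 0, 0, 0], [0, 0, 0.002, 0, 0, 0, 0]]

```text
time: 15.3
tcp_pos: [0.6111, -0.1348, 0.2214]
tcp_rot: [-3.121, -0.355, 0.001]
contact_force: [0.4, -0.1, -4.8]
finger_gap: 0.0083
grasp_force: 97.9
```

Emit:
play_rows:
  rows:
    - [[0, 0, 0.002, 0, 0, 0, 0], [0, 0, 0.002, 0, 0, 0, 0], [0, 0, 0.002, 0, 0, 0, 0]]

```text
time: 15.68
tcp_pos: [0.6112, -0.1348, 0.221]
tcp_rot: [-3.121, -0.355, 0.001]
contact_force: [-0.1, -0.1, -3.5]
finger_gap: 0.0085
grasp_force: 98.1
```

Emit:
play_rows:
  rows:
    - [[0, 0, 0.0015, 0, 0, 0, 0], [0, 0, 0.0015, 0, 0, 0, 0], [0, 0, 0.0015, 0, 0, 0, 0]]

```text
time: 16.05
tcp_pos: [0.6115, -0.1349, 0.2207]
tcp_rot: [3.121, 0.355, 0.0]
contact_force: [-0.3, -0.3, -1.2]
finger_gap: 0.0083
grasp_force: 98.4
```

Emit:
play_rows:
  rows:
    - [[0, 0, 0.0015, 0, 0, 0, 0], [0, 0, 0.0015, 0, 0, 0, 0], [0, 0, 0.0015, 0, 0, 0, 0]]

```text
time: 16.42
tcp_pos: [0.6115, -0.1349, 0.2204]
tcp_rot: [3.121, 0.355, 0.0]
contact_force: [-0.2, -0.4, 3.6]
finger_gap: 0.0083
grasp_force: 99.0
```

Emit:
play_rows:
  rows:
    - [[0, 0, -0.0012, 0, 0, 0, 0], [0, 0, -0.0012, 0, 0, 0, 0], [0, 0, -0.0012, 0, 0, 0, 0]]
  grip_force: 20

```text
time: 16.8
tcp_pos: [0.6114, -0.1349, 0.2205]
tcp_rot: [3.121, 0.355, 0.0]
contact_force: [0.3, -0.4, 2.2]
finger_gap: 0.0084
grasp_force: 99.0
```

Emit:
play_rows:
  rows:
    - [[0, 0, 0, 0, 0, 0, 10], [0, 0, 0, 0, 0, 0, 14], [0, 0, 0, 0, 0, 0, 20], [0, 0, 0, 0, 0, 0, 30], [0, 0, 0, 0, 0, 0, 40], [0, 0, 0, 0, 0, 0, 40]]

```text
time: 17.55
tcp_pos: [0.6111, -0.1348, 0.2203]
tcp_rot: [-3.121, -0.355, 0.001]
contact_force: [0.0, 0.4, 0.1]
finger_gap: 0.0401
grasp_force: 0.0
```

```bash
python3 look.py s7
```

```text
{'slope_l': np.float64(-0.005548256183130212), 'slope_z': np.float64(-0.01621101073755893), 'front': np.float64(0.5895805137880212), 'n': np.int64(334), 'lrange': array([-0.3353, -0.1918]), 'ztop': array([0.2454, 0.2462, 0.2694])}
t 17.85 at [ 0.6111 -0.1348  0.2203] xaxis [ 0.9745  0.2243 -0.0007] z [-0.0007  0.0001 -1.    ] q [ 0.17  0.48 -0.04  1.85  0.03  0.82 -1.22] F [0.13 0.6  0.46]
[0.0, -0.0004, 0.0] [-0.0005, 0.0014, 0.0005]
n,l,z 0.5653 -0.2683 0.2203
```

View pics/s7c.png

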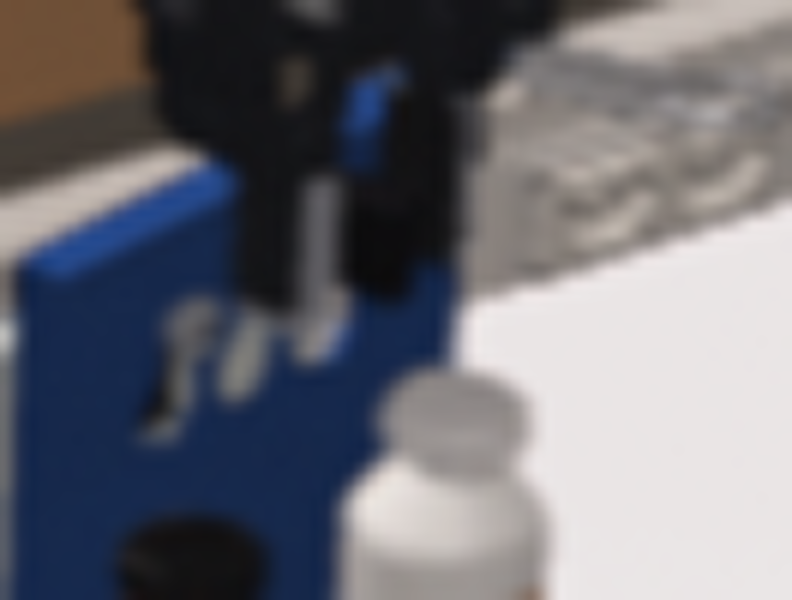

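The holder hangs on the stud, with the head at the top of the left slot at crop (195,330). I'll take the gripper straight up, close it, and let the holder hang.

Emit:
play_rows:
  rows:
    - [[0, 0, -0.03, 0, 0, 0, 40], [0, 0, -0.08, 0, 0, 0, 40], [0, 0, -0.15, 0, 0, 0, 40], [0, 0, -0.22, 0, 0, 0, 40], [0, 0, -0.27, 0, 0, 0, 20], [0, 0, -0.27, 0, 0, 0, 0], [0, 0, -0.27, 0, 0, 0, 0], [0, 0, -0.27, 0, 0, 0, 0]]

```text
time: 18.85
tcp_pos: [0.6105, -0.1347, 0.3003]
tcp_rot: [-3.121, -0.355, 0.004]
contact_force: [0.6, -0.4, -0.0]
finger_gap: 0.0001
grasp_force: 0.0
```

```bash
cat > chk.py <<'E'
import sys
from m import *
np.set_printoptions(precision=4,suppress=True)
D=[snapshot("scene") for _ in range(6)]
im=np.mean([p for p,_ in D],0).astype(np.uint8)[...,::-1].copy();d=np.median([d for _,d in D],0)
cv2.imwrite(f"pics/{sys.argv[1]}.png",im)
P,m,W=meas(im,d,w,((.5,-.4,.08),(.63,-.15,.27)))
r=plate(P,float(sys.argv[2])-.16);print(r)
F=P[(P[:,2]>r["ztop"][1]-.003)&(P[:,2]<r["ztop"][1]+.002)&(P[:,0]>r["front"]-.012)]
c=np.polyfit(F[:,1],F[:,2],1);print("flange top n",len(F),"roll slope",c[0],"z mid",np.polyval(c,-.268),"l ext",F[:,1].min(),F[:,1].max(),"n ext",F[:,0].min(),F[:,0].max())
go((.586,-.2424,.27))
E
python3 chk.py s8 .247
```

```text
{'slope_l': np.float64(-0.005020606713442231), 'slope_z': np.float64(-0.015356481273530953), 'front': np.float64(0.5896686552967504), 'n': np.int64(439), 'lrange': array([-0.339 , -0.1918]), 'ztop': array([0.2456, 0.2461, 0.2465])}
flange top n 162 roll slope -0.0009749570517495268 z mid 0.2453689057017837 l ext -0.3393870063379914 -0.19222435114006475 n ext 0.5776852463214704 0.5937708171348858
t 19.15 at [ 0.6111 -0.1348  0.301 ] xaxis [ 0.9745  0.2243 -0.0011] z [-0.0012  0.0001 -1.    ] q [ 0.17  0.4  -0.04  1.77  0.02  0.98 -1.22] F [ 1.12 -0.27  0.06]
[0.0691, -0.0864, 0.1033] [-0.0008, 0.0022, 0.0006]
n,l,z 0.5653 -0.2683 0.301
```

The holder is level: roll slope -0.001, with pitch about 0.9°. I'll move above the stud and let it hang.

Emit:
play_rows:
  rows:
    - [[0.03, -0.03, 0.02, 0, 0, 0, 0], [0.069, -0.07, 0.05, 0, 0.002, 0, 0], [0.069, -0.0864, 0.08, 0, 0.002, 0, 0], [0.069, -0.0864, 0.1, 0, 0.002, 0, 0], [0.069, -0.0864, 0.1, 0, 0.002, 0, 0], [0.069, -0.0864, 0.1, 0, 0.002, 0, 0], [0.069, -0.0864, 0.1, 0, 0.002, 0, 0], [0.069, -0.0864, 0.1, 0, 0.002, 0, 0]]

```text
time: 20.15
tcp_pos: [0.6256, -0.1052, 0.2716]
tcp_rot: [-3.122, -0.354, -0.001]
contact_force: [0.6, -0.5, -0.8]
finger_gap: 0.0002
grasp_force: 0.0
```

```bash
python3 -c "
from m import *
go((.586,-.2424,.25),(.586,-.2424,.2325))"
```

```text
t 20.15 at [ 0.6256 -0.1052  0.2716] xaxis [9.746e-01 2.240e-01 9.000e-04] z [ 8.e-04  2.e-04 -1.e+00] q [ 0.13  0.43 -0.05  1.78  0.02  0.92 -1.27] F [ 0.56 -0.48 -0.79]
[-0.0004, -0.001, 0.072] [0.0, -0.0017, -0.0002]
[-0.0005, -0.001, 0.1303] [0.0, -0.0017, -0.0002]
n,l,z 0.5861 -0.2427 0.2716
```

Extra hang time while approaching to z about 0.25, then press.

Emit:
play_rows:
  rows:
    - [[0, 0, 0.03, 0, 0, 0, 0], [0, 0, 0.06, 0, 0, 0, 0], [0, 0, 0.07, 0, 0, 0, 0], [0, 0, 0.07, 0, 0, 0, 0], [0, 0, 0.07, 0, 0, 0, 0], [0, 0, 0.07, 0, 0, 0, 0]]

```text
time: 20.9
tcp_pos: [0.6257, -0.1049, 0.2506]
tcp_rot: [-3.121, -0.355, -0.001]
contact_force: [-0.3, -0.4, 0.6]
finger_gap: 0.0004
grasp_force: 0.0
```

Emit:
play_rows:
  rows:
    - [[0, 0, 0.005, 0, 0, 0, 0], [0, 0, 0.01, 0, 0, 0, 0], [0, 0, 0.015, 0, 0, 0, 0], [0, 0, 0.02, 0, 0, 0, 0], [0, 0, 0.02, 0, 0, 0, 0]]

```text
time: 21.52
tcp_pos: [0.6257, -0.105, 0.2446]
tcp_rot: [-3.121, -0.355, -0.001]
contact_force: [-1.9, -0.5, 3.8]
finger_gap: 0.0002
grasp_force: 2.3
```

Emit:
play_rows:
  rows:
    - [[0, 0, 0.004, 0, 0, 0, 0], [0, 0, 0.008, 0, 0, 0, 0], [0, 0, 0.012, 0, 0, 0, 0], [0, 0, 0.016, 0, 0, 0, 0], [0, 0, 0.016, 0, 0, 0, 0]]

```text
time: 22.15
tcp_pos: [0.6256, -0.1049, 0.2393]
tcp_rot: [-3.121, -0.355, -0.001]
contact_force: [0.3, 0.5, 3.9]
finger_gap: -0.0004
grasp_force: 1.8
```

```bash
python3 chk.py s9 .242
```

```text
{'slope_l': np.float64(-0.005444277738086769), 'slope_z': np.float64(-0.017343701455505012), 'front': np.float64(0.5896519309623461), 'n': np.int64(384), 'lrange': array([-0.3397, -0.1922]), 'ztop': array([0.237 , 0.2376, 0.2381])}
flange top n 118 roll slope 0.0005688912422151686 z mid 0.237003279476565 l ext -0.340738896053898 -0.19217795490106054 n ext 0.5776824262321426 0.5910960678567957
t 22.45 at [ 0.6256 -0.1049  0.2393] xaxis [0.9745 0.2245 0.0004] z [ 0.0004  0.0003 -1.    ] q [ 0.13  0.47 -0.05  1.81  0.03  0.86 -1.28] F [-0.03 -0.22  4.03]
[-0.0005, -0.0001, -0.1022] [-0.0004, -0.0009, 0.0008]
n,l,z 0.5862 -0.2424 0.2393
```

Emit:
play_rows:
  rows:
    - [[0, 0, 0.003, 0, 0, 0, 0], [0, 0, 0.006, 0, 0, 0, 0], [0, 0, 0.009, 0, 0, 0, 0], [0, 0, 0.009, 0, 0, 0, 0]]

```text
time: 22.95
tcp_pos: [0.6256, -0.1049, 0.2367]
tcp_rot: [-3.121, -0.355, -0.001]
contact_force: [0.0, 0.6, 2.6]
finger_gap: 0.0001
grasp_force: 2.1
```

Emit:
play_rows:
  rows:
    - [[0, 0, 0.003, 0, 0, 0, 0], [0, 0, 0.006, 0, 0, 0, 0], [0, 0, 0.006, 0, 0, 0, 0]]

```text
time: 23.32
tcp_pos: [0.6255, -0.1049, 0.2349]
tcp_rot: [-3.121, -0.355, -0.001]
contact_force: [0.1, 0.3, 3.2]
finger_gap: 0.0001
grasp_force: 2.0
```

Emit:
play_rows:
  rows:
    - [[0, 0, 0.003, 0, 0, 0, 0], [0, 0, 0.003, 0, 0, 0, 0]]

```text
time: 23.58
tcp_pos: [0.6256, -0.1049, 0.2344]
tcp_rot: [-3.121, -0.355, -0.001]
contact_force: [-1.3, -0.1, 5.5]
finger_gap: 0.0002
grasp_force: 3.0
```

Emit:
play_rows:
  rows:
    - [[0, 0, 0.003, 0, 0, 0, 0], [0, 0, 0.003, 0, 0, 0, 0]]

```text
time: 23.82
tcp_pos: [0.6257, -0.1049, 0.2343]
tcp_rot: [-3.121, -0.355, -0.001]
contact_force: [-1.4, 0.9, 8.8]
finger_gap: 0.0002
grasp_force: 4.6
```

Emit:
play_rows:
  rows:
    - [[0, 0, 0.003, 0, 0, 0, 0], [0, 0, 0.003, 0, 0, 0, 0], [0, 0, 0.003, 0, 0, 0, 0]]

```text
time: 24.2
tcp_pos: [0.6258, -0.1049, 0.2341]
tcp_rot: [-3.122, -0.355, -0.002]
contact_force: [-2.7, 0.2, 12.6]
finger_gap: 0.0001
grasp_force: 6.3
```

```bash
python3 chk.py s10 .233
```

```text
{'slope_l': np.float64(-0.005772369596703854), 'slope_z': np.float64(-0.015494785033154934), 'front': np.float64(0.5897449010313073), 'n': np.int64(416), 'lrange': array([-0.3383, -0.1916]), 'ztop': array([0.232 , 0.2326, 0.2332])}
flange top n 124 roll slope 0.001253525768912977 z mid 0.23195319723322333 l ext -0.3397060970779944 -0.19145808179478704 n ext 0.5778068878413586 0.5925212421506109
t 24.5 at [ 0.6258 -0.105   0.2341] xaxis [0.9745 0.2242 0.0013] z [ 0.0013  0.0001 -1.    ] q [ 0.13  0.47 -0.05  1.82  0.03  0.85 -1.28] F [-2.56  0.45 13.07]
[-0.0011, -0.0005, -0.1197] [0.0003, -0.0026, 0.0003]
n,l,z 0.5864 -0.2425 0.2341
```

The hard stop is reached: the flange came down 13.5 mm and force rises with no further travel. Retreat straight up.

Emit:
play_rows:
  rows:
    - [[0, 0, -0.015, 0, 0, 0, 0], [0, 0, -0.03, 0, 0, 0, 0], [0, 0, -0.08, 0, 0, 0, 0], [0, 0, -0.15, 0, 0, 0, 0], [0, 0, -0.22, 0, 0, 0, 0], [0, 0, -0.22, 0, 0, 0, 0], [0, 0, -0.22, 0, 0, 0, 0], [0, 0, -0.22, 0, 0, 0, 0]]

```text
time: 25.5
tcp_pos: [0.6248, -0.1048, 0.2972]
tcp_rot: [-3.121, -0.355, 0.003]
contact_force: [0.2, 0.5, -0.6]
finger_gap: 0.0
grasp_force: 0.0
```

```bash
python3 chk.py s11 .233 && python3 - <<'E'
from rig import ctrl
import numpy as np
print(ctrl.observe()["contact_force"]);print(ctrl.close_job())
E
```

```text
{'slope_l': np.float64(-0.005186425790781663), 'slope_z': np.float64(-0.016587500206707406), 'front': np.float64(0.5896882955718834), 'n': np.int64(424), 'lrange': array([-0.3379, -0.1917]), 'ztop': array([0.2325, 0.233 , 0.2334])}
flange top n 156 roll slope 0.0007368212742914969 z mid 0.2323067305837097 l ext -0.3379338343727878 -0.19130604901048448 n ext 0.5778247584269119 0.5921661331454315
t 25.8 at [ 0.6253 -0.1049  0.2979] xaxis [ 0.9745  0.2245 -0.0002] z [-0.0003  0.0004 -1.    ] q [ 0.13  0.41 -0.05  1.76  0.02  0.98 -1.27] F [-0.54  0.26 -0.78]
[0.0002, 0.0002, 0.0931] [-0.0009, 0.0005, 0.0008]
n,l,z 0.5859 -0.2423 0.2979
[-0.53606265  0.25992555 -0.77754146]
the job is handed in; nothing more can be done
None
```

I handed the job in at about 26 s, and the tool gave no verdict: the holder hangs level on the stud by its left keyhole, the flange having moved down about 13 mm to a hard stop; I didn't look at the bottles or bench again after pressing.

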